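# Close the die case

### The arm

A 6-joint arm with a two-finger parallel gripper is mounted at the origin on the work surface; the furniture and walls round the work are solid. World frame = base frame: x ahead of the robot, y to its left, z up, the work surface at z = 0. Lengths are in m, angles in rad, forces in N, time in s.
With the tool pointing down it reaches from about 0.35 to 0.975 m from the base axis. Payload 4.9 kg.
Tool frame: the origin (TCP) lies midway between the tips of the shut fingers; the grasp point (between the pads) lies 19 mm behind it; z points along the fingers, y is the direction in which the jaws open and shut (so a half turn about z gives the same grasp; the last joint's range is limited). The gripper opens to 85 mm and grips with 20 to 120 N. Pads are 22 mm wide; open, the fingers measure 114 mm over their backs; the gripper's body (76 mm by 85 mm) begins 54 mm behind the grasp point. The pads swing forward as they close: fully open they stand 13 mm farther back than shut.
Start: joints at [-1.311, 0.053, 1.613, -0, 1.476, -0.119], TCP at [0.231, -0.581, 0.231] pointing down, gripper open.
Joint ranges: [-3.01, 3.01], [-1.01, 2.22], [0.06, 2.58], [-1.02, 4.17], [0.09, 2.62], [-3.14, 3.14]. Speed limits (rad/s): [2.57, 2.57, 3.14, 3.14, 3.14, 3.14].

### API

Orientations are given as a unit quaternion [w, x, y, z].
In Python, from plant import manip, cams gives the robot as it stands.
- The arm moves only by the tool jog_arm, never from a script. Its argument "targets" is a list of rows, each a list of 4 numbers: the shift along the tool's x, y, z in m, then the turn about the tool's z in degrees. A call has 1 to 5 rows; each row is the pose to reach, as a shift and turn from the pose commanded when the call began, along the tool's axes at that moment; what a row does not reach only later rows make up. A row lasts 1/12 s, in which the tool goes at most 41.7 mm and 7.16 degrees, less where a joint would pass 70% of its speed; a pose out of reach is approached as far as the arm can. A call with a gripper value outside its range is refused whole. "fingers" is the opening, from 0 (shut) to 1 (fully open), set as the call begins (left out, the last holds). The fingers move at their own pace and stop on an object; the grip force is fixed at half the most. Time passes only in rows, so rows that repeat a pose let the fingers close. It gives the time, the measured TCP pose, the force and the opening at its end, in the units of the state.
- manip.state(): the state, without advancing time (a new reading comes with each control period).
- cams.grab_frame(name): name is "scene" or "top"; returns the picture (400x640x3 uint8, red, green, blue); there is no depth.
- cams.get_calibration(name): a dict with "camera_matrix" (3x3 intrinsics, pixels), "distortion" ([k1, k2, p1, p2, k3] as OpenCV has them; the pictures are not rectified), "cam_to_world" (4x4, takes a point from camera to world coordinates). Camera axes: x right, y up, looking along -z (the intrinsics and any distortion apply to the point x, -y, -z); pixel columns grow to the right and rows downward; lengths in m; the calibration is good to about 2 mm. A picture is of the moment at which its call begins. get_calibration takes no time and is no camera call.
- manip.job_done(): hands the job in, once; it reports no verdict.
The state is a dict: "time": time; "joint_pos": joint angles; "joint_vel": joint speeds; "joint_efforts": joint torques, N m; "tool_pos": TCP position; "tool_rot": TCP orientation; "contact_force": force on the tool from outside, world axes, zero at the start; "ft_torque": the same for the moment, N m; "gripper_width": opening from 0.0 (shut) to 1.0 (fully open).
Only numpy, scipy, OpenCV 4.12 (cv2) and the standard library are available. Lean on these libraries where they do the work, as an engineer would, in place of code of your own. Each camera call takes 0.05 s, during which the arm holds its last target. There are 200 camera calls.

### The job

Close the wooden die case: push its open lid over from behind, past upright, and let go so that it swings down by its own weight without being carried or pushed down. Then press on the brass disc at the front of the fallen lid with the fingertips until the rubber sealing strip under it is felt to be fully home, and hold it there for about a second with a force of 15 to 20 N to seat it, never more than 25 N; then leave the lid shut. Do not disturb the bottle, the loupe and the loose die beside the case.

Things in the scene. Friction and masses are not known exactly. Their poses are not given: they have to be found in the camera images.
- case: Wooden case fixed to the worktop, 110 mm (x, depth) x 150 mm (y, width) x 45 mm high, walls 7 mm. Origin: centre of its underside, on the worktop. Its +x points to the hinged back, its -x to the front, z up. Dies stored in it stay below the rim.
- hinge (a point): Middle of the hinge axis, on the case's back top edge: 55 mm along case +x and 45 mm above the case's underside. The axis runs along case y. Its axes are those of the case.
- lid (a joint): Lid angle in rad: 0 level and shut, grows as it opens, pi/2 upright, 1.95 leaning back on its stop. Starts past upright at 1.75 to 1.95 and may sag back to its stop in the first second. Damped hinge with slight friction: the lid falls by itself only when pushed some 15 to 30 degrees past upright towards shut, takes about 1 s, and then rests ajar on the raised strip at about 0.03 to 0.10 rad.
- lid_press (a point): Centre of the top of a brass disc, 26 mm across and 1 mm proud, on the lid's top face: 97 mm from the hinge axis along the lid and 15 mm off it. Where to press the lid. Its z axis is the outward normal of the lid's top face.
- lid_edge (a point): Middle of the free (front) edge of the wooden lid, on its top face, 116 mm from the hinge; highest point while open (about 155 mm up). Lid 118 mm deep, 160 wide, 10 thick, 0.18 to 0.35 kg (hidden); top face (the back face while open) 14 mm off the hinge axis, underside 4 mm; a thin skirt on front and sides. z axis: outward normal of the top face.
- strip (a joint): Height in m of the black rubber sealing strip, inside the front wall under the brass disc, above home: 0 fully home on a hard stop, 0.006 to 0.007 at the start. Slides down with dry friction under about 8 N, stays put. The unseen ledge it stops on is set up to 3 mm higher or lower in each case, so the shut lid lies at -0.03 to 0.03 rad and the stop must be felt: there the force rises steeply.
- bottle: Small red bottle with a white pointed cap, 25 mm across, 74 mm high, standing loose left (+y) of the case. Origin: centre of its underside.
- loupe: Black waisted eyeglass loupe, 35 mm across, 39 mm high, standing loose right (-y) of the case. Origin: centre of its underside.
- die: Light grey ring-shaped press die, 34 mm across, 16 mm high, lying loose right (-y) of the case near its front. Origin: centre of its underside.

How it is judged:
By the outcome, as a careful person would: the job done as asked, in the order asked, and still so for the second after the job is handed in, with the robot touching nothing.
It also fails if it takes over 51 s, if anything falls off the work surface, if the arm or the gripper's body presses on something with over 40 N, if the wrist force passes 120 N, or if a joint passes its speed limit or range.

## Working session

There is one attempt and no reset: what is moved stays moved. The work goes in short steps, Python scripts to look and compute and a tool call to move; the robot and the scene stay as the last step left them, time stands still between calls to the robot, and variables do not carry over. Pictures are saved under pics/ and viewed, about 8 in all and at most 12, crops included, and the job is handed in when it is done.

Besides the shell and the picture viewer there is one more tool, called after "Request:" by a JSON object that holds its "name" and its "arguments", one argument or row to a line. jog_arm: Moves the arm, as the interface text tells. Its arguments: {"type":"object","properties":{"targets":{"type":"array"},"fingers":{"type":"number"}},"required":["targets"]}

```bash
ls; mkdir -p pics
python3 - <<'E'
from plant import manip, cams
import cv2,numpy as np
print(manip.state())
for n in("scene","top"):
    f=cams.grab_frame(n); cv2.imwrite(f"pics/{n}0.png",f[:,:,::-1])
    c=cams.get_calibration(n); print(n,{k:np.round(v,4).tolist() for k,v in c.items()})
E
```

```text
pics
{'time': 0.0, 'joint_pos': array([-1.31103223e+00,  5.33511268e-02,  1.61431158e+00, -2.89681004e-05,
        1.47597550e+00, -1.18991257e-01]), 'joint_vel': array([ 0.00121863, -0.00158093, -0.00015212, -0.00014268,  0.00104241,
        0.00066699]), 'joint_efforts': array([ 1.11934543e-03, -3.93682730e+01, -3.70177388e+01, -7.12612518e-05,
        6.93030597e-03,  5.95954432e-06]), 'tool_pos': array([ 0.23093902, -0.58009624,  0.23005606]), 'tool_rot': array([-1.01923113e-03,  9.82120801e-01,  1.88248998e-01, -8.63121024e-05]), 'contact_force': array([-0.34614783, -0.15647142,  0.45173153]), 'ft_torque': array([-0.04649748,  0.04537963, -0.01357139]), 'gripper_width': 1.0010372000476158}
scene {'camera_matrix': [[369.2499, 0.0, 320.8711], [0.0, 369.2499, 204.613], [0.0, 0.0, 1.0]], 'distortion': [-0.0664, 0.0, 0.0, 0.0, 0.0], 'cam_to_world': [[-0.7862, 0.4354, -0.4386, 0.1271], [-0.6178, -0.5352, 0.5761, 0.3125], [0.0161, 0.7238, 0.6898, 0.6608], [0.0, 0.0, 0.0, 1.0]]}
top {'camera_matrix': [[500.6848, 0.0, 326.1368], [0.0, 500.6848, 203.9236], [0.0, 0.0, 1.0]], 'distortion': [-0.0383, 0.0, 0.0, 0.0, 0.0], 'cam_to_world': [[-0.0213, 0.9897, -0.1417, 0.3878], [-0.9997, -0.0197, 0.0124, -0.2081], [0.0095, 0.1419, 0.9898, 0.9156], [0.0, 0.0, 0.0, 1.0]]}
```

View pics/scene0.png

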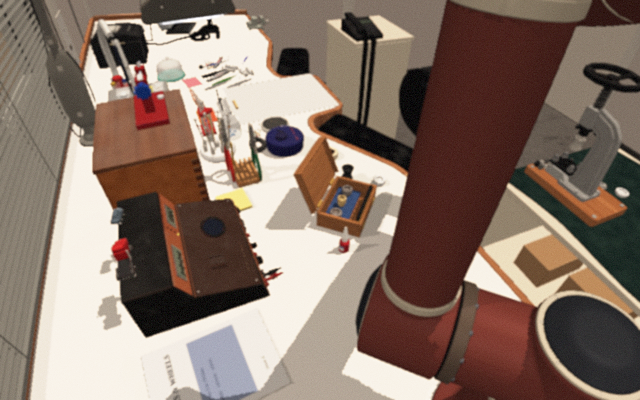

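View pics/top0.png

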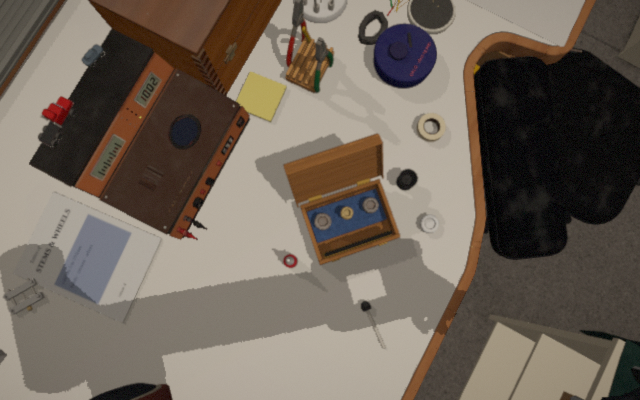

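The top view shows the case at about (350,222), hinge towards the image top, with the lid leaning back. The bottle is at (290,261), the loupe at (406,179) and the die at (428,224). A crop will give me the corners.

Run:
```python
import cv2
a=cv2.imread("pics/top0.png")[125:275,270:450]
cv2.imwrite("pics/crop1.png",cv2.resize(a,None,fx=4,fy=4,interpolation=cv2.INTER_CUBIC))
```

```text
(no output)
```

View pics/crop1.png

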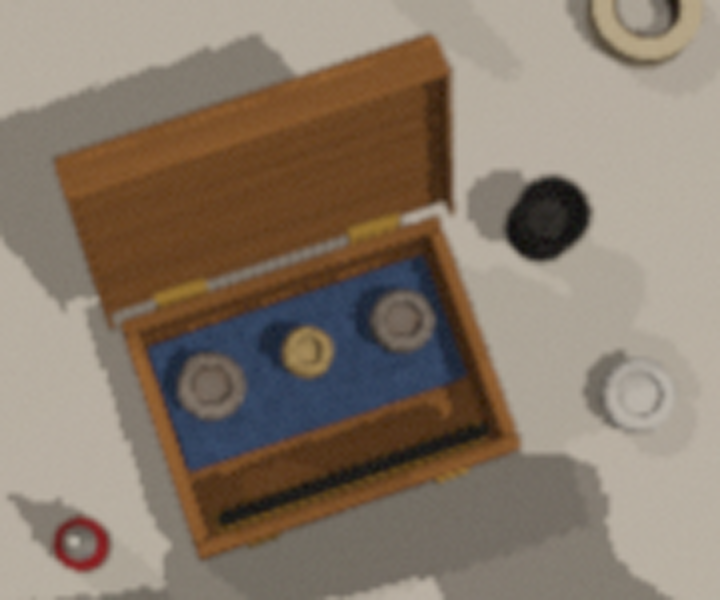

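```bash
cat > h.py <<'E'
import numpy as np, cv2
from plant import manip, cams
from scipy.spatial.transform import Rotation as R
def ray(n,px):
    c=cams.get_calibration(n); T=np.array(c["cam_to_world"])
    u=cv2.undistortPoints(np.array(px,float).reshape(-1,1,2),np.array(c["camera_matrix"]),np.array(c["distortion"])).reshape(-1,2)
    d=np.c_[u[:,0],-u[:,1],-np.ones(len(u))]@T[:3,:3].T
    return T[:3,3],d
def onz(n,px,z):
    o,d=ray(n,px); return o+d*((z-o[2])/d[:,2])[:,None]
def proj(n,P):
    c=cams.get_calibration(n); T=np.linalg.inv(np.array(c["cam_to_world"]))
    Q=np.atleast_2d(P)@T[:3,:3].T+T[:3,3]; Q=Q*[1,-1,-1]
    return cv2.projectPoints(Q,np.zeros(3),np.zeros(3),np.array(c["camera_matrix"]),np.array(c["distortion"]))[0].reshape(-1,2)
def tool(): 
    s=manip.state(); q=s["tool_rot"]; return np.array(s["tool_pos"]),R.from_quat([q[1],q[2],q[3],q[0]]).as_matrix()
E
python3 - <<'E'
from h import *
cr=lambda a:(np.array(a)+.5)/4-.5+[270,125]
r=onz("top",cr([[202,555],[518,442],[437,220],[125,325]]),.045)
print(r.round(4)); c=r.mean(0)
x=(r[2]+r[3]-r[0]-r[1]); y=(r[0]+r[3]-r[1]-r[2])
print(c,np.linalg.norm(x)/2,np.linalg.norm(y)/2,np.degrees(np.arctan2(x[1],x[0])),np.degrees(np.arctan2(-y[0],y[1])))
for z in(.14,.15,.16):
  e=onz("top",cr([[55,157],[435,37]]),z); print(z,e.round(4).tolist(),np.linalg.norm(e[0]-e[1]))
print("bottle",onz("top",cr([[82,543]]),.05),"loupe",onz("top",cr([[547,217]]),.039),"die",onz("top",cr([[638,394]]),.016))
t,M=tool();print(t,M.round(3))
E
```

```text
[[ 0.4088 -0.2064  0.045 ]
 [ 0.4549 -0.3452  0.045 ]
 [ 0.554  -0.3133  0.045 ]
 [ 0.5098 -0.1746  0.045 ]]
[ 0.481883   -0.25987632  0.045     ] 0.10500369655884768 0.14591351265777097 17.64220986441904 18.006211532948587
0.14 [[0.5642, -0.1515, 0.14], [0.6104, -0.3038, 0.14]] 0.15916672643174998
0.15 [[0.5619, -0.1522, 0.15], [0.6075, -0.3026, 0.15]] 0.15711456386768183
0.16 [[0.5596, -0.153, 0.16], [0.6046, -0.3013, 0.16]] 0.15506240130361365
bottle [[ 0.41491375 -0.15495483  0.05      ]] loupe [[ 0.55558681 -0.36333316  0.039     ]] die [[ 0.47768798 -0.40517591  0.016     ]]
[ 0.23097568 -0.58015455  0.2301629 ] [[ 0.929  0.37  -0.001]
 [ 0.37  -0.929  0.002]
 [ 0.    -0.002 -1.   ]]
```

Request:
{"name": "jog_arm", "arguments": {
  "targets": [
    [0.02, -0.008, 0, 2],
    [0.055, -0.021, 0, 3.9],
    [0.093, -0.036, 0, 3.9],
    [0.131, -0.051, 0, 3.9],
    [0.169, -0.066, 0, 3.9]
  ],
  "fingers": 0
}}

```text
time: 0.52
tool_pos: [0.3644, -0.4553, 0.2307]
tool_rot: [-0.0, 0.988, 0.154, -0.0]
contact_force: [0.6, -0.8, 0.0]
gripper_width: 0.299
```

Request:
{"name": "jog_arm", "arguments": {
  "targets": [
    [0.034, -0.016, 0, 0],
    [0.068, -0.032, 0, 0],
    [0.102, -0.048, 0, 0],
    [0.136, -0.064, 0, 0],
    [0.17, -0.08, 0, 0]
  ]
}}

```text
time: 0.93
tool_pos: [0.502, -0.327, 0.2308]
tool_rot: [-0.0, 0.988, 0.155, -0.0]
contact_force: [1.2, -0.3, -0.4]
gripper_width: 0.0
```

Request:
{"name": "jog_arm", "arguments": {
  "targets": [
    [0.034, -0.016, 0, 0],
    [0.068, -0.032, 0, 0],
    [0.102, -0.048, 0, 0],
    [0.136, -0.064, 0, 0],
    [0.154, -0.071, 0, 0]
  ]
}}

```text
time: 1.35
tool_pos: [0.628, -0.2106, 0.2305]
tool_rot: [-0.001, 0.988, 0.156, 0.0]
contact_force: [-0.4, -0.7, -0.3]
gripper_width: 0.001
```

Request:
{"name": "jog_arm", "arguments": {
  "targets": [
    [0, 0, 0.02, 0],
    [0, 0, 0.05, 0],
    [0, 0, 0.08, 0],
    [0, 0, 0.105, 0],
    [0, 0, 0.105, 0]
  ]
}}

```text
time: 1.77
tool_pos: [0.6218, -0.2119, 0.1182]
tool_rot: [-0.004, 0.988, 0.155, -0.005]
contact_force: [-0.9, -0.1, -1.2]
gripper_width: -0.0
```

Run:
```python
from h import *
for n in("scene","top"):
    f=cams.grab_frame(n); cv2.imwrite(f"pics/{n}1.png",f[:,:,::-1])
a=cv2.resize(cv2.imread("pics/top1.png")[80:280,250:450],(480,480),interpolation=2)
b=cv2.resize(cv2.imread("pics/scene1.png")[100:280,240:420][:, :120],(320,480),interpolation=2)
cv2.imwrite("pics/c2.png",np.hstack([a,b]))
s=manip.state(); print(s["tool_pos"],s["tool_rot"],s["contact_force"],s["time"],s["joint_pos"])
```

```text
[ 0.62517063 -0.21362134  0.12497672] [-8.87676244e-04  9.87954216e-01  1.54738408e-01 -1.30569340e-03] [ 0.2657634   0.30817772 -0.02707533] 1.8667 [-4.41811486e-01  2.19289305e-01  1.61227985e+00 -3.26418539e-07
  1.31318122e+00  8.18259201e-01]
```

View pics/c2.png

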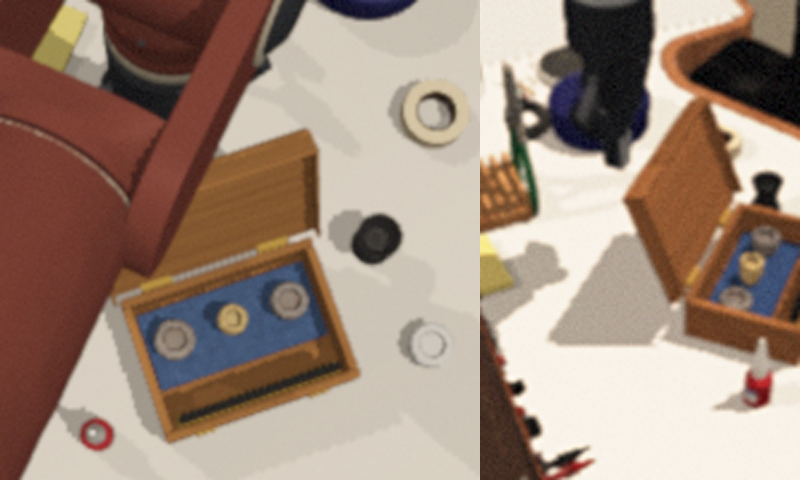

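Request:
{"name": "jog_arm", "arguments": {
  "targets": [
    [-0.01, 0, 0, 0],
    [-0.02, 0, 0, 0],
    [-0.03, 0, 0, 0],
    [-0.039, 0, 0, 0],
    [-0.047, 0, 0, 0]
  ]
}}

```text
time: 2.28
tool_pos: [0.5811, -0.2292, 0.1282]
tool_rot: [0.001, 0.988, 0.154, 0.001]
contact_force: [1.9, 0.4, 1.3]
gripper_width: 0.0
```

Request:
{"name": "jog_arm", "arguments": {
  "targets": [
    [-0.007, 0, 0, 0],
    [-0.014, 0, 0, 0],
    [-0.021, 0, 0, 0],
    [-0.028, 0, 0, 0],
    [-0.034, 0, 0, 0]
  ]
}}

```text
time: 2.7
tool_pos: [0.5481, -0.239, 0.1261]
tool_rot: [-0.0, 0.988, 0.155, -0.0]
contact_force: [0.5, 0.5, 1.0]
gripper_width: -0.0
```

Request:
{"name": "jog_arm", "arguments": {
  "targets": [
    [-0.003, 0, 0, 0],
    [-0.006, 0, 0, 0],
    [-0.009, 0, 0, 0],
    [-0.012, 0, 0, 0],
    [-0.014, 0, 0, 0]
  ]
}}

```text
time: 3.12
tool_pos: [0.5352, -0.243, 0.126]
tool_rot: [-0.0, 0.988, 0.155, -0.0]
contact_force: [1.3, 0.7, -0.3]
gripper_width: -0.003
```

Run:
```python
from h import *
f=cams.grab_frame("scene"); cv2.imwrite("pics/scene2.png",f[:,:,::-1])
cv2.imwrite("pics/c3.png",cv2.resize(f[120:250,270:400,::-1],(520,520),interpolation=2))
s=manip.state(); p=s["tool_pos"]; print(p,(p[0]-.534)*.952+(p[1]+.243)*.3065,s["contact_force"],s["time"])
```

```text
[ 0.53496644 -0.24315063  0.12601397] 0.0008738835061517025 [ 0.07293783 -1.33090754 -0.43161972] 3.1667
```

View pics/c3.png

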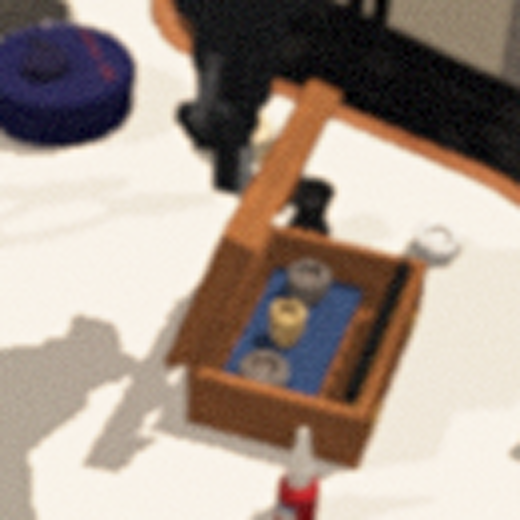

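The lid is just past upright, with its free edge at about (290,160) in the crop and the fingers behind it. I'll push on slowly.

Request:
{"name": "jog_arm", "arguments": {
  "targets": [
    [-0.002, 0, 0, 0],
    [-0.004, 0, 0, 0],
    [-0.006, 0, 0, 0],
    [-0.007, 0, 0, 0],
    [-0.008, 0, 0, 0]
  ]
}}

```text
time: 3.58
tool_pos: [0.5279, -0.2456, 0.1263]
tool_rot: [0.0, 0.988, 0.155, -0.0]
contact_force: [0.0, 1.0, 0.1]
gripper_width: 0.002
```

Run:
```python
from h import *
f=cams.grab_frame("scene"); cv2.imwrite("pics/scene3.png",f[:,:,::-1])
g=cv2.imread("pics/scene2.png")[:,:,::-1]
d=np.abs(f[120:250,270:400].astype(int)-g[120:250,270:400]).sum(2)
print((d>60).sum(), manip.state()["contact_force"],manip.state()["tool_pos"])
```

```text
1561 [-0.98520676  0.23995219 -0.67660438] [ 0.52773797 -0.24563788  0.12632952]
```

Request:
{"name": "jog_arm", "arguments": {
  "targets": [
    [0, 0, 0, 0],
    [0, 0, 0, 0],
    [0, 0, 0, 0]
  ]
}}

```text
time: 3.88
tool_pos: [0.528, -0.2455, 0.1263]
tool_rot: [0.0, 0.988, 0.155, 0.0]
contact_force: [0.0, -0.4, 0.8]
gripper_width: -0.004
```

Run:
```python
from h import *
f=cams.grab_frame("scene"); cv2.imwrite("pics/scene4.png",f[:,:,::-1])
g=cv2.imread("pics/scene3.png")[:,:,::-1]
d=np.abs(f[120:250,270:400].astype(int)-g[120:250,270:400]).sum(2)
print((d>60).sum(), manip.state()["contact_force"],manip.state()["tool_pos"])
cv2.imwrite("pics/c4.png",cv2.resize(np.hstack([g[120:250,270:400],f[120:250,270:400]])[:,:,::-1],(800,400),interpolation=2))
```

```text
19 [-0.08568158 -0.57696122  0.24888793] [ 0.52805164 -0.24551445  0.12632829]
```

View pics/c4.png

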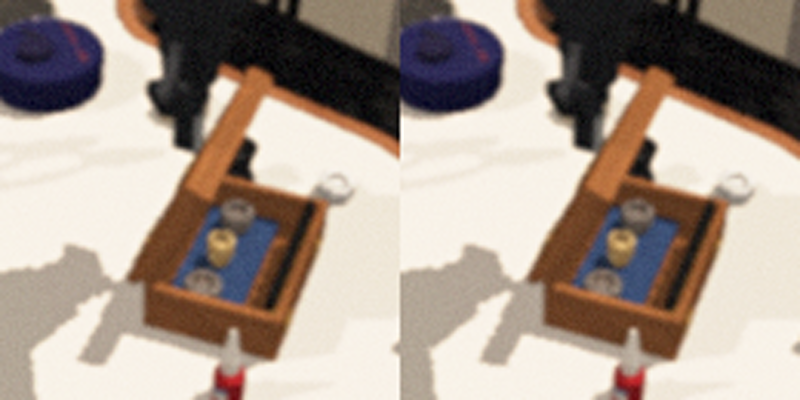

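Both frames show the lid holding still at roughly 15–20° past upright. I'll push a little further.

Request:
{"name": "jog_arm", "arguments": {
  "targets": [
    [-0.0015, 0, 0, 0],
    [-0.003, 0, 0, 0],
    [-0.004, 0, 0, 0],
    [-0.004, 0, 0, 0]
  ]
}}

```text
time: 4.27
tool_pos: [0.5239, -0.2468, 0.1263]
tool_rot: [-0.0, 0.988, 0.155, -0.0]
contact_force: [-0.2, 0.4, -0.0]
gripper_width: 0.002
```

```bash
cat > chk.py <<'E'
from h import *
import sys
a=cams.grab_frame("scene")
for i in range(3): b=cams.grab_frame("scene")
d=np.abs(a[120:250,270:400].astype(int)-b[120:250,270:400]).sum(2)
s=manip.state(); print("moving px",(d>60).sum(),s["contact_force"],s["tool_pos"],s["time"])
cv2.imwrite("pics/last.png",b[:,:,::-1])
E
python3 chk.py
```

```text
moving px 139 [-1.22662526  0.46450157 -0.60734733] [ 0.52417504 -0.24676902  0.12632945] 4.4667
```

```bash
python3 chk.py; python3 chk.py
```

```text
moving px 251 [0.26308747 0.22735985 0.39381393] [ 0.52420419 -0.24674621  0.1263268 ] 4.6667
moving px 365 [-0.07966057  0.0709193   0.49795338] [ 0.52420478 -0.24672932  0.1263252 ] 4.8667
```

It is falling by itself. I'll back off and up.

Request:
{"name": "jog_arm", "arguments": {
  "targets": [
    [0.01, 0, 0, 0],
    [0.02, 0, -0.01, 0],
    [0.02, 0, -0.03, 0],
    [0.02, 0, -0.05, 0],
    [0.02, 0, -0.06, 0]
  ]
}}

```text
time: 5.28
tool_pos: [0.5454, -0.2409, 0.19]
tool_rot: [0.001, 0.988, 0.155, 0.002]
contact_force: [1.1, -0.3, 0.9]
gripper_width: 0.001
```

Request:
{"name": "jog_arm", "arguments": {
  "targets": [
    [0.02, 0, 0, 0],
    [0.04, 0, -0.01, 0],
    [0.06, 0, -0.02, 0],
    [0.08, 0, -0.03, 0],
    [0.09, 0, -0.03, 0]
  ]
}}

```text
time: 5.7
tool_pos: [0.6321, -0.2126, 0.2194]
tool_rot: [0.001, 0.988, 0.155, 0.002]
contact_force: [0.0, 0.6, 0.2]
gripper_width: 0.006
```

```bash
python3 chk.py;python3 chk.py
python3 - <<'E'
from h import *
f=cams.grab_frame("top"); cv2.imwrite("pics/top5.png",f[:,:,::-1])
a=cv2.resize(f[140:290,270:450,::-1],(480,400),interpolation=2)
b=cv2.resize(cv2.imread("pics/last.png")[130:250,290:386],(320,400),interpolation=2)
cv2.imwrite("pics/c5.png",np.hstack([a,b]))
E
```

```text
moving px 1224 [-0.39350362  0.08104984 -0.71530981] [ 0.62827457 -0.21291919  0.21517528] 5.9
moving px 47 [-0.35027569 -0.58156149 -0.05670944] [ 0.62789412 -0.21337366  0.21552919] 6.1
```

View pics/c5.png

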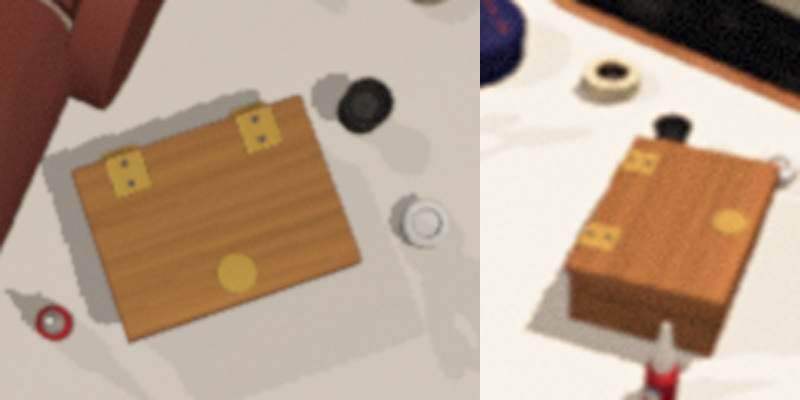

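The lid is down. The disc shows at crop (237,272) in the top view and (250,221) in the scene view, and its neighbours are unmoved.

Run:
```python
from h import *
pt=(np.array([237.5,272.5])/(480/180)-.5)+[270,140]; ps=(np.array([250,221.5])*.3-.5)+[290,130]
for z in(.062,.066,.07): print(z,onz("top",pt,z),onz("scene",ps,z))
o1,d1=ray("top",pt);o2,d2=ray("scene",ps);A=np.c_[d1[0],-d2[0]];s=np.linalg.lstsq(A,o2-o1,rcond=None)[0]
print(o1+s[0]*d1[0],o2+s[1]*d2[0])
D=onz("top",pt,.066)[0]; t,M=tool(); print(t,M.T@(D-t), manip.state()["time"])
```

```text
0.062 [[ 0.44380408 -0.2726922   0.062     ]] [[ 0.4447073 -0.2781169  0.062    ]]
0.066 [[ 0.44354165 -0.27238956  0.066     ]] [[ 0.44258596 -0.27417168  0.066     ]]
0.07 [[ 0.44327922 -0.27208692  0.07      ]] [[ 0.44046461 -0.27022646  0.07      ]]
[ 0.4434648  -0.27230093  0.06717143] [ 0.44198587 -0.27305567  0.06713151]
[ 0.62804845 -0.21337211  0.21575816] [-1.93595370e-01  3.53341501e-05  1.49913834e-01] 6.15
```

Request:
{"name": "jog_arm", "arguments": {
  "targets": [
    [-0.03, 0, 0, 0],
    [-0.065, 0, 0, 0],
    [-0.1, 0, 0, 0],
    [-0.135, 0, 0, 0],
    [-0.165, 0, 0, 0]
  ]
}}

```text
time: 6.57
tool_pos: [0.4695, -0.2639, 0.216]
tool_rot: [0.0, 0.988, 0.154, -0.0]
contact_force: [0.5, -0.1, -0.8]
gripper_width: 0.0
```

Request:
{"name": "jog_arm", "arguments": {
  "targets": [
    [-0.02, 0, 0, 0],
    [-0.029, 0, 0.02, 0],
    [-0.029, 0, 0.045, 0],
    [-0.029, 0, 0.07, 0],
    [-0.029, 0, 0.085, 0]
  ]
}}

```text
time: 6.98
tool_pos: [0.4423, -0.2718, 0.1286]
tool_rot: [-0.001, 0.988, 0.154, -0.001]
contact_force: [0.5, -0.2, -0.9]
gripper_width: -0.001
```

Request:
{"name": "jog_arm", "arguments": {
  "targets": [
    [0, 0, 0.015, 0],
    [0, 0, 0.03, 0],
    [0, 0, 0.04, 0],
    [0, 0, 0.045, 0],
    [0, 0, 0.045, 0]
  ]
}}

```text
time: 7.4
tool_pos: [0.4433, -0.2719, 0.0851]
tool_rot: [-0.001, 0.988, 0.155, -0.001]
contact_force: [0.2, 0.0, -0.4]
gripper_width: -0.001
```

```bash
cat > st.py <<'E'
from h import *
t,M=tool(); s=manip.state(); print(t.round(4),(M.T@(np.array([.443,-.2725,.067])-t)).round(4),s["contact_force"].round(2),s["ft_torque"].round(2),s["time"])
E
python3 st.py
```

```text
[ 0.4433 -0.2719  0.0851] [-0.0005  0.0005  0.0181] [ 0.19  0.01 -0.39] [0.03 0.02 0.  ] 7.4
```

Request:
{"name": "jog_arm", "arguments": {
  "targets": [
    [0, 0, 0.004, 0],
    [0, 0, 0.008, 0],
    [0, 0, 0.011, 0],
    [0, 0, 0.013, 0],
    [0, 0, 0.014, 0]
  ]
}}

```text
time: 7.82
tool_pos: [0.4442, -0.2724, 0.0722]
tool_rot: [-0.0, 0.988, 0.155, -0.0]
contact_force: [0.9, 0.4, 0.0]
gripper_width: -0.002
```

Request:
{"name": "jog_arm", "arguments": {
  "targets": [
    [0, 0, 0.0005, 0],
    [0, 0, 0.001, 0],
    [0, 0, 0.0015, 0],
    [0, 0, 0.002, 0]
  ]
}}

```text
time: 8.15
tool_pos: [0.4443, -0.2725, 0.0704]
tool_rot: [0.0, 0.988, 0.155, 0.0]
contact_force: [-0.1, -0.2, 0.1]
gripper_width: -0.005
```

Request:
{"name": "jog_arm", "arguments": {
  "targets": [
    [0, 0, 0.0005, 0],
    [0, 0, 0.001, 0],
    [0, 0, 0.001, 0]
  ]
}}

```text
time: 8.4
tool_pos: [0.4442, -0.2724, 0.0692]
tool_rot: [-0.0, 0.988, 0.155, -0.0]
contact_force: [-0.4, 0.2, -0.3]
gripper_width: 0.001
```

Request:
{"name": "jog_arm", "arguments": {
  "targets": [
    [0, 0, 0.0005, 0],
    [0, 0, 0.001, 0],
    [0, 0, 0.001, 0]
  ]
}}

```text
time: 8.65
tool_pos: [0.4441, -0.2724, 0.0682]
tool_rot: [-0.0, 0.988, 0.155, -0.0]
contact_force: [-0.2, -1.1, -0.2]
gripper_width: 0.002
```

Request:
{"name": "jog_arm", "arguments": {
  "targets": [
    [0, 0, 0.0005, 0],
    [0, 0, 0.001, 0],
    [0, 0, 0.001, 0]
  ]
}}

```text
time: 8.9
tool_pos: [0.4441, -0.2724, 0.0672]
tool_rot: [-0.0, 0.988, 0.155, -0.0]
contact_force: [-0.4, 0.3, -0.3]
gripper_width: -0.004
```

Request:
{"name": "jog_arm", "arguments": {
  "targets": [
    [0, 0, 0.0005, 0],
    [0, 0, 0.001, 0],
    [0, 0, 0.001, 0]
  ]
}}

```text
time: 9.15
tool_pos: [0.4441, -0.2724, 0.0662]
tool_rot: [-0.0, 0.988, 0.155, -0.0]
contact_force: [-0.1, -0.2, 0.2]
gripper_width: -0.0
```

Request:
{"name": "jog_arm", "arguments": {
  "targets": [
    [0, 0, 0.0005, 0],
    [0, 0, 0.001, 0],
    [0, 0, 0.001, 0]
  ]
}}

```text
time: 9.4
tool_pos: [0.4442, -0.2725, 0.0653]
tool_rot: [0.0, 0.988, 0.155, 0.0]
contact_force: [0.0, -0.6, -0.1]
gripper_width: -0.002
```

Request:
{"name": "jog_arm", "arguments": {
  "targets": [
    [0, 0, 0.0005, 0],
    [0, 0, 0.001, 0],
    [0, 0, 0.001, 0]
  ]
}}

```text
time: 9.65
tool_pos: [0.4443, -0.2725, 0.065]
tool_rot: [-0.0, 0.988, 0.155, -0.0]
contact_force: [-2.6, 1.4, 4.9]
gripper_width: 0.002
```

Request:
{"name": "jog_arm", "arguments": {
  "targets": [
    [0, 0, 0.0005, 0],
    [0, 0, 0.001, 0],
    [0, 0, 0.001, 0]
  ]
}}

```text
time: 9.9
tool_pos: [0.4442, -0.2726, 0.0642]
tool_rot: [-0.0, 0.988, 0.155, -0.0]
contact_force: [-2.1, 2.5, 7.5]
gripper_width: -0.001
```

Request:
{"name": "jog_arm", "arguments": {
  "targets": [
    [0, 0, 0.0005, 0],
    [0, 0, 0.001, 0],
    [0, 0, 0.001, 0]
  ]
}}

```text
time: 10.15
tool_pos: [0.444, -0.2726, 0.0632]
tool_rot: [-0.0, 0.988, 0.155, -0.001]
contact_force: [-3.4, 2.0, 7.1]
gripper_width: -0.0
```

Request:
{"name": "jog_arm", "arguments": {
  "targets": [
    [0, 0, 0.0005, 0],
    [0, 0, 0.001, 0],
    [0, 0, 0.001, 0]
  ]
}}

```text
time: 10.4
tool_pos: [0.4438, -0.2726, 0.0622]
tool_rot: [-0.0, 0.988, 0.155, -0.001]
contact_force: [-4.4, 2.3, 6.4]
gripper_width: 0.003
```

Request:
{"name": "jog_arm", "arguments": {
  "targets": [
    [0, 0, 0.0005, 0],
    [0, 0, 0.001, 0],
    [0, 0, 0.001, 0]
  ]
}}

```text
time: 10.65
tool_pos: [0.4437, -0.2727, 0.0611]
tool_rot: [-0.0, 0.988, 0.155, -0.001]
contact_force: [-3.9, 1.0, 6.2]
gripper_width: -0.0
```

Request:
{"name": "jog_arm", "arguments": {
  "targets": [
    [-0.0002, 0, 0.0005, 0],
    [-0.0004, 0, 0.001, 0],
    [-0.0004, 0, 0.001, 0]
  ]
}}

```text
time: 10.9
tool_pos: [0.4435, -0.2727, 0.0602]
tool_rot: [-0.0, 0.988, 0.155, -0.001]
contact_force: [-4.5, 1.7, 6.8]
gripper_width: 0.002
```

Request:
{"name": "jog_arm", "arguments": {
  "targets": [
    [-0.0002, 0, 0.0005, 0],
    [-0.0003, 0, 0.001, 0],
    [-0.0003, 0, 0.001, 0]
  ]
}}

```text
time: 11.15
tool_pos: [0.4434, -0.2728, 0.0593]
tool_rot: [-0.0, 0.988, 0.155, -0.0]
contact_force: [-3.4, 1.9, 6.8]
gripper_width: -0.0
```

Request:
{"name": "jog_arm", "arguments": {
  "targets": [
    [-0.0002, 0, 0.0003, 0],
    [-0.0002, 0, 0.0005, 0],
    [-0.0002, 0, 0.0005, 0]
  ]
}}

```text
time: 11.4
tool_pos: [0.4433, -0.2728, 0.0589]
tool_rot: [-0.0, 0.988, 0.155, -0.0]
contact_force: [-3.3, 2.0, 8.0]
gripper_width: 0.002
```

Request:
{"name": "jog_arm", "arguments": {
  "targets": [
    [-0.0002, 0, 0.0003, 0],
    [-0.0002, 0, 0.0005, 0],
    [-0.0002, 0, 0.0005, 0]
  ]
}}

```text
time: 11.65
tool_pos: [0.4433, -0.2729, 0.0589]
tool_rot: [-0.0, 0.988, 0.155, -0.0]
contact_force: [-4.4, 3.3, 10.4]
gripper_width: -0.0
```

The stop is felt: z stays at 0.0589 while the force rises. I'll raise the force gently.

Request:
{"name": "jog_arm", "arguments": {
  "targets": [
    [0, 0, 0.0003, 0],
    [0, 0, 0.0005, 0],
    [0, 0, 0.0005, 0]
  ]
}}

```text
time: 11.9
tool_pos: [0.4434, -0.2729, 0.0589]
tool_rot: [-0.0, 0.988, 0.155, -0.0]
contact_force: [-5.1, 3.5, 13.4]
gripper_width: 0.001
```

Request:
{"name": "jog_arm", "arguments": {
  "targets": [
    [0, 0, 0.0003, 0],
    [0, 0, 0.0006, 0],
    [0, 0, 0.0006, 0]
  ]
}}

```text
time: 12.15
tool_pos: [0.4434, -0.2729, 0.0588]
tool_rot: [-0.0, 0.988, 0.155, -0.0]
contact_force: [-7.2, 4.0, 16.4]
gripper_width: -0.001
```

Request:
{"name": "jog_arm", "arguments": {
  "targets": [
    [0, 0, 0.0001, 0],
    [0, 0, 0.0001, 0],
    [0, 0, 0.0001, 0],
    [0, 0, 0.0001, 0],
    [0, 0, 0.0001, 0]
  ]
}}

```text
time: 12.57
tool_pos: [0.4434, -0.2729, 0.0588]
tool_rot: [-0.0, 0.988, 0.155, -0.0]
contact_force: [-7.5, 5.4, 16.7]
gripper_width: -0.001
```

Request:
{"name": "jog_arm", "arguments": {
  "targets": [
    [0, 0, 0, 0],
    [0, 0, 0, 0],
    [0, 0, 0, 0],
    [0, 0, 0, 0],
    [0, 0, 0, 0]
  ]
}}

```text
time: 12.98
tool_pos: [0.4434, -0.2729, 0.0588]
tool_rot: [-0.0, 0.988, 0.155, -0.0]
contact_force: [-7.7, 5.7, 16.4]
gripper_width: 0.001
```

Request:
{"name": "jog_arm", "arguments": {
  "targets": [
    [0, 0, 0, 0],
    [0, 0, 0, 0],
    [0, 0, 0, 0],
    [0, 0, 0, 0]
  ]
}}

```text
time: 13.32
tool_pos: [0.4434, -0.2729, 0.0588]
tool_rot: [-0.0, 0.988, 0.155, -0.0]
contact_force: [-8.2, 5.5, 16.3]
gripper_width: -0.002
```

Request:
{"name": "jog_arm", "arguments": {
  "targets": [
    [0, 0, -0.002, 0],
    [0, 0, -0.005, 0],
    [0, 0, -0.01, 0],
    [0, 0, -0.02, 0],
    [0, 0, -0.03, 0]
  ]
}}

```text
time: 13.73
tool_pos: [0.4428, -0.2725, 0.0864]
tool_rot: [-0.0, 0.988, 0.155, -0.0]
contact_force: [0.5, -0.0, -0.1]
gripper_width: -0.002
```

Request:
{"name": "jog_arm", "arguments": {
  "targets": [
    [0, 0, -0.02, 0],
    [0, 0, -0.05, 0],
    [0, 0, -0.08, 0],
    [0, 0, -0.1, 0],
    [0, 0, -0.1, 0]
  ]
}}

```text
time: 14.15
tool_pos: [0.4458, -0.2749, 0.1934]
tool_rot: [0.004, 0.988, 0.155, 0.004]
contact_force: [0.2, -0.6, 0.4]
gripper_width: -0.003
```

Request:
{"name": "jog_arm", "arguments": {
  "targets": [
    [0.02, 0, 0, 0],
    [0.05, 0, 0, 0],
    [0.09, 0, 0, 0],
    [0.13, 0, 0, 0],
    [0.15, 0, 0, 0]
  ]
}}

```text
time: 14.57
tool_pos: [0.5887, -0.2253, 0.1858]
tool_rot: [-0.0, 0.988, 0.156, 0.001]
contact_force: [-0.8, -1.4, -0.2]
gripper_width: 0.002
```

```bash
python3 st.py
python3 - <<'E'
from h import *
f=cams.grab_frame("top"); g=cams.grab_frame("scene")
a=cv2.resize(f[140:290,270:450,::-1],(480,400),interpolation=2)
b=cv2.resize(g[130:250,290:386,::-1],(320,400),interpolation=2)
cv2.imwrite("pics/c6.png",np.hstack([a,b]))
E
```

```text
[ 0.5887 -0.2253  0.1858] [-0.1533  0.0002  0.1186] [-0.82 -1.37 -0.2 ] [0.01 0.04 0.03] 14.5667
```

View pics/c6.png

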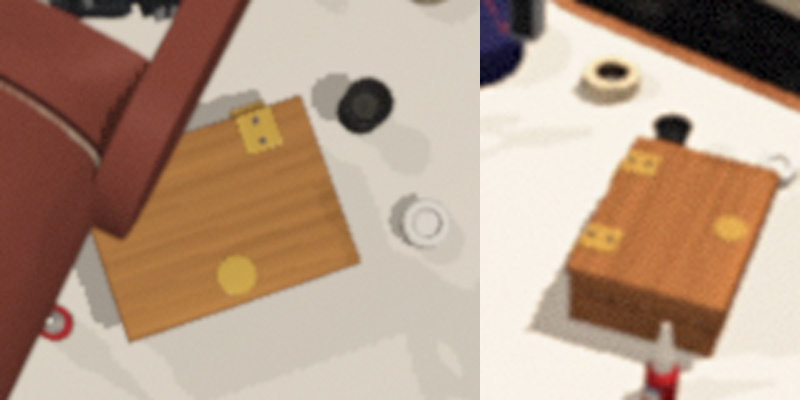

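The lid lies flat: the disc moved from (250,221) to (250,228) in the scene crop. The bottle, loupe and die have not moved, and the arm is clear.

Request:
{"name": "jog_arm", "arguments": {
  "targets": [
    [0, 0, -0.01, 0],
    [0, 0, -0.02, 0],
    [0, 0, -0.02, 0],
    [0, 0, -0.02, 0]
  ]
}}

```text
time: 15.0
tool_pos: [0.5859, -0.2278, 0.2082]
tool_rot: [0.001, 0.988, 0.154, 0.001]
contact_force: [0.7, -0.8, 0.6]
gripper_width: -0.002
```

```bash
python3 -c "
from plant import manip
print(manip.job_done())"
```

```text
the job is handed in; nothing more can be done
None
```

The die case is shut, the seal is seated, and I handed the job in at 15.0 s.

- **Lid:** I pushed it from behind in small steps to roughly 20–25° past upright, estimated from the geometry and pictures. It then began to fall with the arm still, and I backed the fingers away while it swung shut.
- **Seal:** Pressing the brass disc, the strip slid at about 6–8 N of vertical force. At z = 0.0589 m it stopped moving and the force rose steeply, so it was fully home.
- **Hold:** I held it there for about 1.2 s at 16.3–16.7 N vertical. Counting sideways friction, the total was about 18–19 N; no reading went above 20 N.
- **Last checks:** The lid lies flat, about 6 mm lower at the disc than when it was ajar, and it stayed down after I let go. The bottle, loupe and die look unmoved; the arm partly hid the bottle in the last top view, but the scene view shows it in place. No check failed or disagreed.

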